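# Open the microscope's light port and swing the lens in

## Task

Open the light port of the microscope base: push its winged cap down against the spring, keep it down while turning it anticlockwise (seen from above) by about 65 degrees, let it rise, then lift it off without forcing it and set it down, not dropped, standing upright on its lower end in the steel parts tray. Then, by its upright knob, swing the lens arm round over the open port until it meets its stop, and let go. Leave the loose eyepiece, objective and screwdriver where they are.

Things in the scene. Friction and masses are not known exactly. Their poses are not given: they have to be found in the camera images.
- cap_center (a point): Black cap, 57 mm tall, about 0.14 kg; origin on its axis half-way up, z up. Plug 48 mm diameter, 21 mm tall; flange 66 mm diameter, top 1.5 mm below the origin; on it a wing (grip bar) 50 mm long along x, 14 mm thick along y, 30 mm tall, top 28.5 mm above the origin. Two lugs at the foot along +x and -x, 66 mm over both. Upright, the origin is 28.5 mm above its support.
- cap: The same cap, origin under its plug, same axes. Starts locked in the port, its x along the port's x. Push it down 6 to 8 mm (5 at least, bottoms at 9; spring 6 to 14 N) and turn it anticlockwise from above by 58 to 70 degrees (stop at about 74); let up there, the spring lifts it 5 mm above its locked height and it lifts straight out. Otherwise it cannot be turned or pulled out.
- port (a point): Light port of the cream microscope base: dark steel collar, 80 mm outside diameter. Origin: centre of its rim, 99 mm above the bench; z up, x towards the column block (115 to 160 mm along x, top 125 mm above the bench). With the cap locked, the flange's underside is 11 mm and cap_center 18.5 mm above the rim.
- stand: The same fixed microscope base with all it carries; origin on the bench below the port's centre, axes as port. Foot 260 x 200 x 45 mm, housing 120 mm wide and 75 mm high; focus knobs at its sides.
- port_spring (a joint): Height of the sprung glass window under the cap (m): about 0 with the cap locked, -0.009 fully pressed, +0.005 when free.
- swing (a joint): Swing of the lens arm about its upright pivot (rad), growing anticlockwise from above. 0: arm along the port's +y. 1.571: lens over the port, at its stop (arm along the port's -x). Starts between -0.05 and 0.35. Stays where it is left; about 1 N at the knob moves it. The cap in the port stands in its way.
- swing_knob (a point): Centre (half-way up) of the arm's upright round black knob, 16 mm diameter, 40 mm tall (top 20 mm above the origin, foot 20 mm below), at 125 mm from the pivot axis, just outside the round lens holder (56 mm diameter, 90 mm from the pivot axis). 136 mm above the bench.
- swing_pivot (a point): Point on the swing arm's vertical pivot axis, at the height of swing_knob. It lies 90 mm from the port's centre along the port's +x.
- tray_in (a point): Centre of the inner floor (4 mm above the bench) of the empty open steel parts tray, 200 mm (x) by 170 mm (y) outside, walls 4 mm thick and 28 mm high. Fixed.
- eyepiece_center (a point): Bystander: centre of a loose black eyepiece standing upright, 46 mm diameter, 70 mm tall.
- objective_center (a point): Bystander: centre of a loose brass objective standing upright, 32 mm diameter, 62 mm tall.
- driver_grip (a point): Bystander: grip of a loose screwdriver lying on the bench, 170 mm long.
Things that resemble listed ones, but are neither listed nor needed, are in the scene too. What is shaped like the cap but pink or red is not meant.

How it is judged:
On the way, in this order (a step that is already met when the one before it is completed fails the run):
1. The cap, still in the port, has been turned at least 45 degrees from its locked position (only possible pressed down) (angle between the x axis of cap_center and the x axis of port, either way round above 0.785 rad and horizontal distance between cap_center and port below 0.006 m and z of cap_center in the frame of port below 0.0265 m), for 0.05 s.
2. The cap stands upright in the tray, let go, with the lens arm not yet swung in (x of cap_center in the frame of tray_in between -0.075 and 0.075 m and y of cap_center in the frame of tray_in between -0.06 and 0.06 m and z of cap_center in the frame of tray_in below 0.034 m and angle between cap_center's own z axis and vertical below 0.12 rad and contact force between the fingers and cap below 0.1 N and value of joint swing below 1.2 rad), for 0.2 s.
3. The lens arm is swung over the port to its stop (value of joint swing above 1.49 rad), for 0.1 s.
At the end, for the whole second after the job is handed in: The cap stands upright (within 7 degrees), at rest, wholly inside the tray on its floor, and the lens arm rests over the port within 0.08 rad (about 4.5 degrees) of its stop (x of cap_center in the frame of tray_in between -0.075 and 0.075 m and y of cap_center in the frame of tray_in between -0.06 and 0.06 m and z of cap_center in the frame of tray_in below 0.034 m and angle between cap_center's own z axis and vertical below 0.12 rad and linear speed of cap below 0.02 m/s and value of joint swing above 1.49 rad and velocity of joint swing between -0.05 and 0.05 rad/s); the robot touches nothing.
It fails at once if The cap is forced against the port or base with more than 150 N (contact force between cap and stand above 150 N).
It fails at once if The cap is dropped into the tray (falling free at over 0.6 m/s, about 20 mm of fall) (horizontal distance between cap_center and tray_in below 0.15 m and linear speed of cap above 0.6 m/s and contact force between the fingers and cap below 0.05 N).
It fails at once if The eyepiece, objective or screwdriver is moved more than 30 mm (distance of any of eyepiece_center, objective_center, driver_grip from where it was at the start of the episode above 0.03 m).
It also fails if it takes over 66 s, if anything falls off the work surface, if the arm or the gripper's body presses on something with over 40 N, if the wrist force passes 120 N, or if a joint passes its speed limit or range.

## Robot

A 6-joint arm with a two-finger parallel gripper is mounted at the origin on the work surface. World frame = base frame: x ahead of the robot, y to its left, z up, the work surface at z = 0. Lengths are in m, angles in rad, forces in N, time in s.
With the tool pointing down it reaches from about 0.375 to 0.9 m from the base axis. Payload 3.1 kg.
Tool frame: the origin (TCP) lies midway between the tips of the shut fingers; the grasp point (between the pads) lies 19 mm behind it; z points along the fingers, y is the line along which they close (so a half turn about z gives the same grasp; the last joint's range is limited). The gripper opens to 85 mm and grips with 20 to 120 N. Pads are 22 mm wide; open, the fingers measure 114 mm over their backs; the gripper's body (76 mm by 85 mm) begins 54 mm behind the grasp point. The pads swing forward as they close: fully open they stand 13 mm farther back than shut.
Start: joints at [1.115, 0.527, 1.433, -0, 1.181, -0.178], TCP at [0.171, 0.601, 0.231] pointing down, gripper open.
Joint ranges: [-3.08, 3.08], [-0.75, 2.2], [0.22, 2.44], [-1.43, 4.57], [0, 2.65], [-2.85, 2.85]. Speed limits (rad/s): [2.79, 2.79, 3.14, 3.14, 3.14, 3.14].

## Interface

Orientations are given as a unit quaternion [x, y, z, w].
In Python, from station import manip gives the robot as it stands. The module is installed in compiled form; this text tells all that it offers.
- The arm moves only by the tool apply_moves, never from a script. Its arguments are lists of equal length, an entry for each row: "claw": the gripper's target within -1 to 1 (fully open at 1, half-way at 0, shut at -1); "travel": the shift along the tool's x, y, z scaled (see below), a list of three; "turn": the turn, a rotation vector about the tool's x, y, z scaled (see below), a list of three. In form: {"claw": [claw, ...], "travel": [[dx, dy, dz], ...], "turn": [[rx, ry, rz], ...]}. A call has 1 to 5 rows; each row is the pose to reach, as a shift and turn from the pose commanded when the call began, along the tool's axes at that moment, turning the shorter way round; what a row does not reach only later rows make up. The controller multiplies each number of a shift by 800 mm and each number of a turn by 180 degrees. A row lasts 1/12 s, in which the tool goes at most 41.7 mm and 7.16 degrees, less where a joint would pass 70% of its speed; a pose out of reach is approached as far as the arm can. A call with a number of a shift or a turn outside -1 to 1 is refused whole. A call with a gripper value outside its range is refused whole. The fingers move at their own pace and stop on an object; "newtons" is the grip in N (left out, the last holds). Time passes only in rows, so rows that repeat a pose let the fingers close. It gives the time, the measured TCP pose, the force, the opening and the grip force at its end, in the units of the state.
- manip.sense(): the state, without advancing time (a new reading comes with each control period).
- manip.snapshot(name): name is "scene" or "top" or "wrist"; returns a dict with "pixels" (480x640x3 uint8, red, green, blue), "depth" (480x640 float32, m along the optical axis (not along the pixel's ray), 0 where there is no reading), "intrinsics" (3x3 intrinsics, pixels), "k1" (the pictures are not rectified: a ray, as slopes to the right and down, at radius r is drawn at 1 + k1 r^2 times it, then the intrinsics apply), "R" (3x3) and "t" (3): a world point X has camera coordinates R X + t. Camera axes: x right, y down, z forward; pixel columns grow to the right and rows downward; lengths in m; the calibration is good to about 2 mm. A picture is of the moment at which its call begins.
- manip.sign_off(): hands the job in; it is judged then, once.
The state is a dict: "t": time; "q": joint angles; "qd": joint speeds; "tau": joint torques, N m; "tcp_pos": TCP position; "tool_rot": TCP orientation; "force": force on the tool from outside, world axes, zero at the start; "ft_torque": the same for the moment, N m; "finger_gap": opening from 0.0 (shut) to 1.0 (fully open); "gripper_force": force on a finger pad.
Only numpy, scipy, OpenCV 4.12 (cv2) and the standard library are available. Lean on these libraries where they do the work, as an engineer would, in place of code of your own. Each camera call takes 0.05 s, during which the arm holds its last target. There are 200 camera calls.

## Working session

There is one attempt and no reset: what is moved stays moved. The work goes in short steps, Python scripts to look and compute and a tool call to move; the robot and the scene stay as the last step left them, time stands still between calls to the robot, and variables do not carry over. Pictures are saved under pics/ and viewed, at most 10 in all, crops included, and the job is handed in when it is done.

Besides the shell and the picture viewer there is one more tool, called after "Call:" by a JSON object that holds its "name" and its "arguments". apply_moves: Moves the arm, as the interface text tells. Shifts and turns lie within -1 to 1; 1 stands for 800 mm of shift or 180 degrees of turn. Its arguments: {"type":"object","properties":{"claw":{"type":"array","items":{"type":"number"}},"travel":{"type":"array","items":{"type":"array","items":{"type":"number"}}},"turn":{"type":"array","items":{"type":"array","items":{"type":"number"}}},"newtons":{"type":"number"}},"required":["claw","travel","turn"]}

```bash
mkdir -p pics
cat > h.py <<'E'
import numpy as np, cv2
from station import manip
def snap(n):
    s=manip.snapshot(n); s['K']=np.array(s['intrinsics']); s['R']=np.array(s['R']); s['t']=np.array(s['t']); return s
def save(s,f,box=None,scale=1):
    im=s['pixels'][:,:,::-1]
    if box: im=im[box[1]:box[3],box[0]:box[2]]
    cv2.imwrite('pics/'+f,cv2.resize(im,None,fx=scale,fy=scale,interpolation=cv2.INTER_CUBIC))
def slopes(s,uv):
    uv=np.atleast_2d(np.float64(uv))
    return cv2.undistortPoints(uv[:,None],s['K'],np.array([s['k1'],0,0,0.]))[:,0]
def onz(s,uv,z):
    m=slopes(s,uv); d=np.c_[m,np.ones(len(m))]@s['R']; c=-s['R'].T@s['t']
    return c+d*((z-c[2])/d[:,2])[:,None]
def cloud(s):
    h,w=s['depth'].shape; v,u=np.mgrid[:h,:w]
    m=slopes(s,np.c_[u.ravel(),v.ravel()]); z=s['depth'].ravel()[:,None]
    P=(np.c_[m,np.ones(len(m))]*z-s['t'])@s['R']; P[z[:,0]==0]=np.nan
    return P.reshape(h,w,3)
def proj(s,X):
    X=np.atleast_2d(X)
    return cv2.projectPoints(np.float64(X),cv2.Rodrigues(s['R'])[0],s['t'],s['K'],np.array([s['k1'],0,0,0.]))[0][:,0]
E
python3 - <<'E'
from h import *
for n in('top','scene'):
    s=snap(n); save(s,n+'1.png'); np.savez(n+'.npz',**{k:s[k] for k in s}); print(n,s['K'].tolist(),s['k1'],-s['R'].T@s['t'],s['R'][2])
s=manip.sense();print(s['t'],s['tcp_pos'],s['tool_rot'],s['finger_gap'])
E
```

```text
top [[561.1734700471707, 0.0, 319.76953355950843], [0.0, 561.1734700471707, 235.62749384770677], [0.0, 0.0, 1.0]] -0.07024523566191308 [0.38825365 0.07928276 1.16984511] [ 0.14633496 -0.01009461 -0.98918359]
scene [[433.8854942995889, 0.0, 321.18803144603874], [0.0, 433.8854942995889, 231.47413956582497], [0.0, 0.0, 1.0]] -0.004068039907945026 [1.08049732 0.02972554 0.58514536] [-0.74768519  0.09361576 -0.65742143]
0.1 [0.17048359 0.60065027 0.23041692] [ 1.37967739e-01  9.90436250e-01 -9.20641078e-04 -2.99682516e-04] 1.0026991565260588
```

View pics/top1.png

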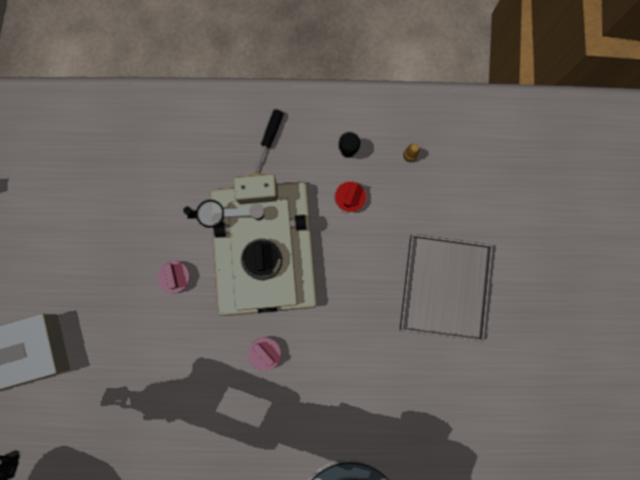

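View pics/scene1.png

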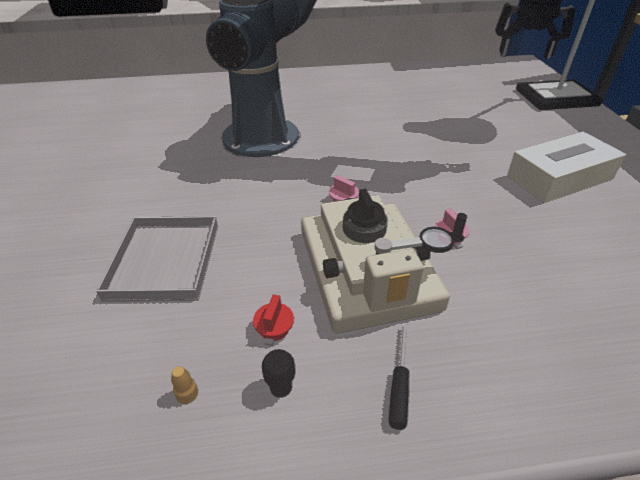

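The top view shows:
- the black cap in the port at (262,258)
- the column block at (255,187)
- the lens holder at (209,212) and knob at (189,211)
- the tray centred at about (447,287)
- the eyepiece at (349,144), objective at (412,152) and driver at (272,125)

There are four cap-like things: black (262,258), red (351,197), pink (174,276) and pink (265,353). Only the black one sits in the collar, so it is the one meant. In the scene view it is at (365,212).

Run:
```python
from h import *
for n in('top','scene'):
    s=dict(np.load(n+'.npz')); P=cloud(s); hsv=cv2.cvtColor(s['pixels'],cv2.COLOR_RGB2HSV)
    dark=hsv[...,2]<60
    c=(262,258) if n=='top' else (366,210)
    v,u=np.mgrid[:480,:640]
    near=(abs(u-c[0])<32)&(abs(v-c[1])<32)
    z=P[...,2]
    print(n,'cap z hist',np.histogram(z[near&dark],bins=np.arange(.05,.17,.01))[0])
    w=near&(z>.131)&(z<.16); Q=P[w]; 
    m=cv2.minAreaRect(np.float32(Q[:,:2])); print('wing',len(Q),np.nanmedian(Q[:,2]),m, Q.mean(0))
    k=(190,211) if n=='top' else (459,227)
    b=(abs(u-k[0])<14)&(abs(v-k[1])<18)&dark&(z>.10)&(z<.18); Q=P[b]; print('knob',len(Q),Q.mean(0),np.percentile(Q[:,2],[5,50,95]))
    # block top
    k=(255,187) if n=='top' else (392,262)
    b=(abs(u-k[0])<40)&(abs(v-k[1])<22)&(~dark)&(z>.115)&(z<.135)
    b=b&(P[...,0]>.4); Q=P[b]; print('block',len(Q),cv2.minAreaRect(np.float32(Q[:,:2])),np.median(Q[:,2]))
    # foot
    f=(z>.035)&(z<.055)&(hsv[...,2]>100); f=cv2.morphologyEx(f.astype(np.uint8),cv2.MORPH_OPEN,np.ones((3,3)))
    cs=max(cv2.findContours(f,0,1)[0],key=cv2.contourArea)[:,0]; print('foot',cv2.minAreaRect(np.float32(P[cs[:,1],cs[:,0],:2])))
    # tray walls
    t=(z>.015)&(z<.04)
    if n=='top': t&=(u>390)&(u<505)&(v>225)&(v<350)
    else: t&=(u>90)&(u<225)&(v>205)&(v<305)
    Q=P[t]; print('tray',len(Q),cv2.minAreaRect(np.float32(Q[:,:2])),np.percentile(Q[:,2],[5,95]))
s=dict(np.load('top.npz')); print(onz(s,[[406,236],[494,245],[485,338],[403,329]],.028), onz(s,[189,211],.156),onz(s,[257,212],.136),onz(s,[262,258],.146))
a=s['pixels'][180:340,160:330,::-1]; b=np.load('scene.npz')['pixels'][170:330,300:470,::-1]
cv2.imwrite('pics/crop.png',cv2.resize(np.hstack([a,b]),None,fx=2.3,fy=2.3,interpolation=2))
```

```text
top cap z hist [  0   0   8  21 190  53 693  24  16 205   2]
wing 221 0.1451600246254468 ((0.5001271367073059, 0.18116678297519684), (0.049834929406642914, 0.014339936897158623), 6.2338361740112305) [0.50004097 0.1806992  0.14477123]
knob 150 [0.58125805 0.30842133 0.13329415] [0.11327004 0.12754465 0.15739066]
block 1053 ((0.6282312273979187, 0.21172982454299927), (0.06816385686397552, 0.11313643306493759), 0.38769522309303284) 0.1239798565076867
foot ((0.4730689823627472, 0.2388952374458313), (0.15671288967132568, 0.07686255872249603), 6.4547529220581055)
tray 982 ((0.45597127079963684, -0.19506040215492249), (0.17256271839141846, 0.20158730447292328), 83.0616455078125) [0.01684113 0.03059449]
scene cap z hist [  0   0  40 172 197  25 504  76  79 149   0]
wing 245 0.1446098914944658 ((0.5025617480278015, 0.18028053641319275), (0.050385069102048874, 0.014354732818901539), 7.489814758300781) [0.50732211 0.17926723 0.14225082]
knob 282 [0.58850377 0.31085061 0.13174728] [0.11165158 0.12996411 0.15578787]
block 1523 ((0.6261014938354492, 0.20844754576683044), (0.10814238339662552, 0.08198830485343933), 85.37474060058594) 0.123879579287374
foot ((0.5443992018699646, 0.10595227777957916), (0.2662886083126068, 0.07912686467170715), 15.749946594238281)
tray 1776 ((0.45695048570632935, -0.19469299912452698), (0.17174164950847626, 0.20351208746433258), 82.99842071533203) [0.01586079 0.02797742]
[[ 0.55941405 -0.11036832  0.028     ]
 [ 0.54365169 -0.29404223  0.028     ]
 [ 0.35309037 -0.27048186  0.028     ]
 [ 0.36954951 -0.10321777  0.028     ]] [[0.57996388 0.31026533 0.156     ]] [[0.58393917 0.18698986 0.136     ]] [[0.49647534 0.17408227 0.146     ]]
```

View pics/crop.png

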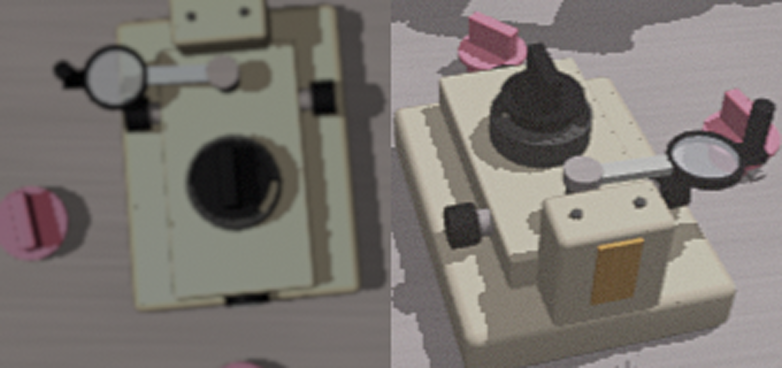

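The crop confirms the black winged cap sitting in the dark collar, its wing pointing at the column block. The pink and red ones stand loose on the bench. The cap is at about (0.501, 0.181) with yaw about 6.5°, and both views put its wing top at z = 0.145.

Call:
{"name": "apply_moves", "arguments": {"claw": [1,1,1,1,1], "travel": [[-0.54,-0.392,-0.025],[-0.54,-0.392,-0.025],[-0.54,-0.392,-0.025],[-0.54,-0.392,-0.025],[-0.54,-0.392,-0.025]], "turn": [[0,0,-0.124],[0,0,-0.124],[0,0,-0.124],[0,0,-0.124],[0,0,-0.124]], "newtons": 80}}

```text
t: 0.52
tcp_pos: [0.2964, 0.4405, 0.2386]
tool_rot: [-0.058, 0.998, -0.0, -0.0]
force: [0.4, 0.6, 0.1]
finger_gap: 1.003
gripper_force: 0.0
```

```bash
cat > go.py <<'E'
# python3 go.py x y z yawY_deg : scaled shift/turn from measured pose (tool down, tool-y heading yawY)
import sys; from h import *
from scipy.spatial.transform import Rotation as Ro
s=manip.sense(); R=Ro.from_quat(s['tool_rot']); M=R.as_matrix()
print('t',round(s['t'],2),'tcp',np.round(s['tcp_pos'],4),'yaw',round(np.degrees(np.arctan2(M[1,1],M[0,1])),2),'zdir',np.round(M[:,2],4),'F',np.round(s['force'],1),'gap',round(s['finger_gap'],3),'grip',np.round(s['gripper_force'],1),'q',np.round(s['q'],2))
if len(sys.argv)>4:
    x,y,z,a=map(float,sys.argv[1:5]); a=np.radians(a)
    Y=np.array([np.cos(a),np.sin(a),0]);Z=np.array([0,0,-1.]);T=np.c_[np.cross(Y,Z),Y,Z]
    d=M.T@(np.array([x,y,z])-s['tcp_pos']); r=Ro.from_matrix(M.T@T).as_rotvec()
    print('travel',np.round(d/.8,4),'turn',np.round(np.degrees(r)/180,4),'rows',np.ceil(np.linalg.norm(d)/.0417),np.ceil(np.degrees(np.linalg.norm(r))/7.16))
E
python3 go.py .501 .181 .25 96.5
```

```text
t 0.52 tcp [0.2964 0.4405 0.2386] yaw 96.6 zdir [-5.e-04 -6.e-04 -1.e+00] F [0.4 0.6 0.1] gap 1.003 grip 0.0 q [ 0.77  0.39  1.66 -0.    1.09 -0.92]
travel [-0.2168 -0.3516 -0.0142] turn [-0.0002 -0.0002  0.0005] rows 8.0 1.0
```

Call:
{"name": "apply_moves", "arguments": {"claw": [1,1,1,1,1], "travel": [[-0.217,-0.352,-0.014],[-0.217,-0.352,-0.014],[-0.217,-0.352,-0.014],[-0.217,-0.352,-0.014],[-0.217,-0.352,-0.014]], "turn": [[0,0,0],[0,0,0],[0,0,0],[0,0,0],[0,0,0]]}}

```text
t: 0.93
tcp_pos: [0.4251, 0.2764, 0.2458]
tool_rot: [-0.056, 0.998, -0.0, -0.0]
force: [0.4, 0.2, 1.1]
finger_gap: 0.999
gripper_force: 0.0
```

Call:
{"name": "apply_moves", "arguments": {"claw": [1,1,1,1,1], "travel": [[-0.08,-0.13,-0.005],[-0.08,-0.13,-0.005],[-0.08,-0.13,-0.005],[-0.08,-0.13,-0.005],[-0.08,-0.13,-0.005]], "turn": [[0,0,0],[0,0,0],[0,0,0],[0,0,0],[0,0,0]]}}

```text
t: 1.35
tcp_pos: [0.501, 0.1803, 0.2496]
tool_rot: [-0.054, 0.999, 0.0, -0.0]
force: [0.1, 0.6, 0.6]
finger_gap: 0.999
gripper_force: 0.0
```

```bash
python3 - <<'E'
from h import *
s=snap('wrist'); save(s,'w1.png'); np.savez('w1.npz',**s); P=cloud(s); z=P[...,2]
n=(np.hypot(P[...,0]-.501,P[...,1]-.181)<.045)
w=n&(z>.132)&(z<.16); Q=P[w]
if len(Q): print('wing',len(Q),cv2.minAreaRect(np.float32(Q[:,:2])),np.median(Q[:,2]))
f=n&(z>.108)&(z<.122); Q=P[f]
if len(Q): print('flange',len(Q),cv2.minEnclosingCircle(np.float32(Q[:,:2])),np.median(Q[:,2]))
print(-s['R'].T@s['t'],proj(s,[[.501,.181,.146]]))
E
python3 go.py .501 .181 .17 96.5
```

```text
wing 1330 ((0.5011972188949585, 0.18212413787841797), (0.049529727548360825, 0.013737274333834648), 6.102546215057373) 0.1455414770436
flange 3836 ((0.5016943216323853, 0.18209099769592285), 0.03310280665755272) 0.1157093454161767
[0.43309117 0.17375471 0.39181824] [[320.87460652 239.7257311 ]]
t 1.4 tcp [0.4995 0.1815 0.2494] yaw 96.33 zdir [-1.9e-03  3.0e-04 -1.0e+00] F [ 0.   0.3 -0.2] gap 1.003 grip 0.0 q [ 0.14  0.38  1.64  0.    1.12 -1.54]
travel [-0.0019 -0.0009  0.0993] turn [ 0.0002 -0.0006 -0.0009] rows 2.0 1.0
```

View pics/w1.png

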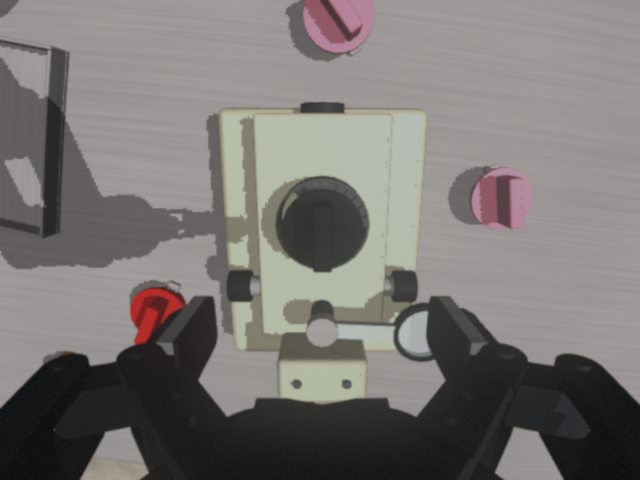

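The wrist view shows the cap at (323,222) in the collar, with the lens arm clear to the right. It gives a wing centre of (0.5014, 0.182), yaw 6.1° and top at 0.1455, which agrees with the top and scene views. The last joint would end close to its limit after the unlocking turn, so I take the half-turned grasp instead.

Call:
{"name": "apply_moves", "arguments": {"claw": [1,1,1,1,1], "travel": [[0,0,0],[0,0,0],[0,0,0],[0,0,0],[0,0,0]], "turn": [[0,0,0.199],[0,0,0.199],[0,0,0.199],[0,0,0.199],[0,0,0.199]]}}

```text
t: 1.82
tcp_pos: [0.4979, 0.1839, 0.2496]
tool_rot: [0.255, 0.967, -0.0, -0.001]
force: [0.1, 0.1, -0.4]
finger_gap: 0.998
gripper_force: 0.0
```

Call:
{"name": "apply_moves", "arguments": {"claw": [1,1,1,1,1], "travel": [[0,0,0],[0,0,0],[0,0,0],[0,0,0],[0,0,0]], "turn": [[0,0,0.199],[0,0,0.199],[0,0,0.199],[0,0,0.199],[0,0,0.199]]}}

```text
t: 2.23
tcp_pos: [0.4979, 0.1839, 0.2497]
tool_rot: [0.54, 0.842, -0.0, -0.001]
force: [0.4, -0.1, 0.5]
finger_gap: 1.003
gripper_force: 0.0
```

Call:
{"name": "apply_moves", "arguments": {"claw": [1,1,1,1,1], "travel": [[0,0,0],[0,0,0],[0,0,0],[0,0,0],[0,0,0]], "turn": [[0,0,0.199],[0,0,0.199],[0,0,0.199],[0,0,0.199],[0,0,0.199]]}}

```text
t: 2.65
tcp_pos: [0.4979, 0.1839, 0.2496]
tool_rot: [0.772, 0.635, -0.001, -0.001]
force: [0.7, -0.1, 0.0]
finger_gap: 1.001
gripper_force: 0.0
```

Call:
{"name": "apply_moves", "arguments": {"claw": [1,1,1,1,1], "travel": [[0,0,0],[0,0,0],[0,0,0],[0,0,0],[0,0,0]], "turn": [[0,0,0.199],[0,0,0.199],[0,0,0.199],[0,0,0.199],[0,0,0.199]]}}

```text
t: 3.07
tcp_pos: [0.4979, 0.1839, 0.2497]
tool_rot: [0.93, 0.367, -0.001, -0.0]
force: [0.0, 0.7, 1.0]
finger_gap: 1.003
gripper_force: 0.0
```

Call:
{"name": "apply_moves", "arguments": {"claw": [1,1,1,1,1], "travel": [[0,0,0],[0,0,0],[0,0,0],[0,0,0],[0,0,0]], "turn": [[0,0,0.199],[0,0,0.199],[0,0,0.199],[0,0,0.199],[0,0,0.199]]}}

```text
t: 3.48
tcp_pos: [0.4979, 0.1839, 0.2496]
tool_rot: [0.998, 0.063, -0.001, -0.0]
force: [-0.3, 0.4, 0.0]
finger_gap: 0.999
gripper_force: 0.0
```

```bash
python3 go.py .5014 .1818 .17 -83.8
python3 - <<'E'
from h import *
s=snap('wrist'); np.savez('w2.npz',**s); P=cloud(s); z=P[...,2]
n=(np.hypot(P[...,0]-.501,P[...,1]-.181)<.045)
Q=P[n&(z>.132)&(z<.16)]
print('wing',len(Q),cv2.minAreaRect(np.float32(Q[:,:2])),np.median(Q[:,2]))
Q=P[n&(z>.108)&(z<.122)]
print('flange',len(Q),cv2.minEnclosingCircle(np.float32(Q[:,:2])),np.median(Q[:,2]))
E
```

```text
t 3.48 tcp [0.4979 0.1839 0.2496] yaw -82.77 zdir [-1.8e-03  2.0e-04 -1.0e+00] F [-0.3  0.4  0. ] gap 0.999 grip 0.0 q [0.14 0.38 1.65 0.   1.12 1.59]
travel [0.0042 0.0032 0.0995] turn [-0.0001  0.0006  0.0057] rows 2.0 1.0
wing 1341 ((0.5015707612037659, 0.18177226185798645), (0.05002328008413315, 0.013992119580507278), 6.007039546966553) 0.14549897021374472
flange 3878 ((0.5013611912727356, 0.18177282810211182), 0.033036619424819946) 0.11569566884038998
```

Call:
{"name": "apply_moves", "arguments": {"claw": [1,1,1,1,1], "travel": [[0.004,0.003,0.05],[0.004,0.003,0.1],[0.004,0.003,0.14],[0.0042,0.0032,0.163],[0.0042,0.0032,0.163]], "turn": [[0,0.0006,0.006],[0,0.0006,0.006],[0,0.0006,0.006],[0,0.0006,0.006],[0,0.0006,0.006]]}}

```text
t: 3.95
tcp_pos: [0.499, 0.1808, 0.1156]
tool_rot: [0.998, 0.057, -0.004, 0.0]
force: [-0.2, -0.6, 0.3]
finger_gap: 1.0
gripper_force: 0.0
```

```bash
python3 go.py .5015 .1819 .119 -83.9
```

```text
t 3.95 tcp [0.499  0.1808 0.1156] yaw -83.42 zdir [-0.0084 -0.001  -1.    ] F [-0.2 -0.6  0.3] gap 1.0 grip 0.0 q [0.14 0.58 1.77 0.   0.81 1.59]
travel [ 0.0032 -0.001  -0.0043] turn [0.     0.0027 0.0026] rows 1.0 1.0
```

Call:
{"name": "apply_moves", "arguments": {"claw": [1,1], "travel": [[0,0,0],[0,0,0]], "turn": [[0,0,0],[0,0,0]]}}

```text
t: 4.12
tcp_pos: [0.5039, 0.1809, 0.1206]
tool_rot: [0.998, 0.056, 0.002, -0.0]
force: [0.0, 0.2, 1.0]
finger_gap: 1.002
gripper_force: 0.0
```

```bash
python3 go.py .5015 .1819 .119 -83.9
```

```text
t 4.12 tcp [0.5039 0.1809 0.1206] yaw -83.54 zdir [ 3.6e-03  6.0e-04 -1.0e+00] F [0.  0.2 1. ] gap 1.002 grip 0.0 q [0.14 0.57 1.76 0.   0.81 1.59]
travel [-0.0029 -0.0015  0.002 ] turn [-0.0001 -0.0012  0.002 ] rows 1.0 1.0
```

Call:
{"name": "apply_moves", "arguments": {"claw": [1,1,1,1], "travel": [[0,0,0],[0,0,0],[0,0,0],[0,0,0]], "turn": [[0,0,0.002],[0,0,0.002],[0,0,0.002],[0,0,0.002]]}}

```text
t: 4.45
tcp_pos: [0.504, 0.1801, 0.1205]
tool_rot: [0.999, 0.052, 0.002, -0.0]
force: [0.0, -0.3, -0.5]
finger_gap: 0.997
gripper_force: 0.0
```

```bash
python3 go.py .5015 .1819 .119 -83.9
```

```text
t 4.45 tcp [0.504  0.1801 0.1205] yaw -84.02 zdir [ 3.8e-03  5.0e-04 -1.0e+00] F [ 0.  -0.3 -0.5] gap 0.997 grip 0.0 q [ 0.13  0.57  1.76 -0.    0.81  1.6 ]
travel [-0.0029 -0.0026  0.0019] turn [-0.     -0.0012 -0.0007] rows 1.0 1.0
```

Call:
{"name": "apply_moves", "arguments": {"claw": [1,1,1,1,1], "travel": [[-0.003,-0.0025,0.002],[-0.003,-0.0025,0.002],[-0.003,-0.0025,0.002],[-0.003,-0.0025,0.002],[-0.003,-0.0025,0.002]], "turn": [[0,-0.0012,0],[0,-0.0012,0],[0,-0.0012,0],[0,-0.0012,0],[0,-0.0012,0]]}}

```text
t: 4.87
tcp_pos: [0.5009, 0.1817, 0.1179]
tool_rot: [0.999, 0.052, -0.001, 0.0]
force: [-0.1, 0.4, 0.1]
finger_gap: 0.999
gripper_force: 0.0
```

Call:
{"name": "apply_moves", "arguments": {"claw": [-1,-1,-1,-1,-1], "travel": [[0,0,0],[0,0,0],[0,0,0],[0,0,0],[0,0,0]], "turn": [[0,0,0],[0,0,0],[0,0,0],[0,0,0],[0,0,0]]}}

```text
t: 5.28
tcp_pos: [0.5009, 0.1817, 0.118]
tool_rot: [0.999, 0.052, -0.001, 0.0]
force: [0.6, -0.2, -0.2]
finger_gap: 0.299
gripper_force: 0.0
```

Call:
{"name": "apply_moves", "arguments": {"claw": [-1,-1,-1,-1,-1], "travel": [[0,0,0],[0,0,0],[0,0,0],[0,0,0],[0,0,0]], "turn": [[0,0,0],[0,0,0],[0,0,0],[0,0,0],[0,0,0]]}}

```text
t: 5.7
tcp_pos: [0.5009, 0.1816, 0.1182]
tool_rot: [0.999, 0.052, -0.001, 0.0]
force: [-1.7, -1.7, 3.9]
finger_gap: 0.149
gripper_force: 78.1
```

```bash
python3 go.py .5015 .1819 .119 -83.9
```

```text
t 5.7 tcp [0.5009 0.1816 0.1182] yaw -84.02 zdir [-1.8e-03 -4.0e-04 -1.0e+00] F [-1.7 -1.7  3.9] gap 0.149 grip 78.1 q [ 0.14  0.57  1.76 -0.    0.81  1.6 ]
travel [ 0.0007 -0.0003 -0.001 ] turn [ 0.0001  0.0006 -0.0007] rows 1.0 1.0
```

Call:
{"name": "apply_moves", "arguments": {"claw": [-1,-1,-1,-1,-1], "travel": [[0,0,0.002],[0,0,0.004],[0,0,0.006],[0,0,0.0085],[0,0,0.0085]], "turn": [[0,0,0],[0,0,0],[0,0,0],[0,0,0],[0,0,0]]}}

```text
t: 6.12
tcp_pos: [0.501, 0.1817, 0.1118]
tool_rot: [0.999, 0.052, -0.001, 0.0]
force: [-1.1, -0.5, 10.0]
finger_gap: 0.147
gripper_force: 79.0
```

```bash
python3 go.py .5015 .1819 .1112 -83.9
```

```text
t 6.12 tcp [0.501  0.1817 0.1118] yaw -84.02 zdir [-1.5e-03 -3.0e-04 -1.0e+00] F [-1.1 -0.5 10. ] gap 0.147 grip 79.0 q [ 0.14  0.58  1.77 -0.    0.79  1.6 ]
travel [ 0.0007 -0.0002  0.0008] turn [ 0.0001  0.0005 -0.0007] rows 1.0 1.0
```

Call:
{"name": "apply_moves", "arguments": {"claw": [-1,-1,-1,-1,-1], "travel": [[0,0,0.0006],[0,0,0.0006],[0,0,0.0006],[0,0,0.0006],[0,0,0.0006]], "turn": [[0,0,-0.03],[0,0,-0.06],[0,0,-0.09],[0,0,-0.12],[0,0,-0.15]]}}

```text
t: 6.53
tcp_pos: [0.5022, 0.1822, 0.112]
tool_rot: [0.958, 0.286, 0.001, -0.0]
force: [0.1, -0.0, 9.9]
finger_gap: 0.149
gripper_force: 79.1
```

```bash
python3 go.py .501 .1817 .1112 -19.5
```

```text
t 6.53 tcp [0.5022 0.1822 0.112 ] yaw -56.81 zdir [ 0.0014  0.001  -1.    ] F [ 0.1 -0.   9.9] gap 0.149 grip 79.1 q [0.14 0.58 1.77 0.   0.79 1.13]
travel [-0.0017 -0.0003  0.001 ] turn [ 2.000e-04 -5.000e-04 -2.073e-01] rows 1.0 6.0
```

Call:
{"name": "apply_moves", "arguments": {"claw": [-1,-1,-1,-1,-1], "travel": [[0,0,0.0006],[0,0,0.0006],[0,0,0.0006],[0,0,0.0006],[0,0,0.0006]], "turn": [[0,0,-0.03],[0,0,-0.06],[0,0,-0.09],[0,0,-0.12],[0,0,-0.15]]}}

```text
t: 6.95
tcp_pos: [0.5023, 0.1823, 0.1116]
tool_rot: [0.865, 0.502, 0.001, 0.0]
force: [-1.1, 0.3, 10.0]
finger_gap: 0.151
gripper_force: 79.1
```

Call:
{"name": "apply_moves", "arguments": {"claw": [-1,-1,-1,-1], "travel": [[0,0,0],[0,0,0],[0,0,0],[0,0,0]], "turn": [[0,0,-0.03],[0,0,-0.056],[0,0,-0.056],[0,0,-0.056]]}}

```text
t: 7.28
tcp_pos: [0.5023, 0.1823, 0.1116]
tool_rot: [0.819, 0.574, 0.001, 0.0]
force: [1.0, -0.1, 9.5]
finger_gap: 0.145
gripper_force: 79.2
```

```bash
python3 go.py .5015 .1819 .124 -19.5
python3 - <<'E'
from h import *
s=snap('wrist'); P=cloud(s); z=P[...,2]
n=(np.hypot(P[...,0]-.501,P[...,1]-.181)<.045)
Q=P[n&(z>.095)&(z<.122)]; print('flange',len(Q),cv2.minEnclosingCircle(np.float32(Q[:,:2])),np.percentile(Q[:,2],[10,50,90]))
save(s,'w3.png')
E
```

```text
t 7.28 tcp [0.5023 0.1823 0.1116] yaw -19.93 zdir [ 1.7e-03  8.0e-04 -1.0e+00] F [ 1.  -0.1  9.5] gap 0.145 grip 79.2 q [0.14 0.58 1.77 0.   0.79 0.49]
travel [-0.0008 -0.0008 -0.0155] turn [ 0.0004 -0.0004 -0.0024] rows 1.0 1.0
flange 10979 ((0.5016318559646606, 0.1825527399778366), 0.04005875065922737) [0.09813749 0.10867758 0.10987745]
```

View pics/w3.png

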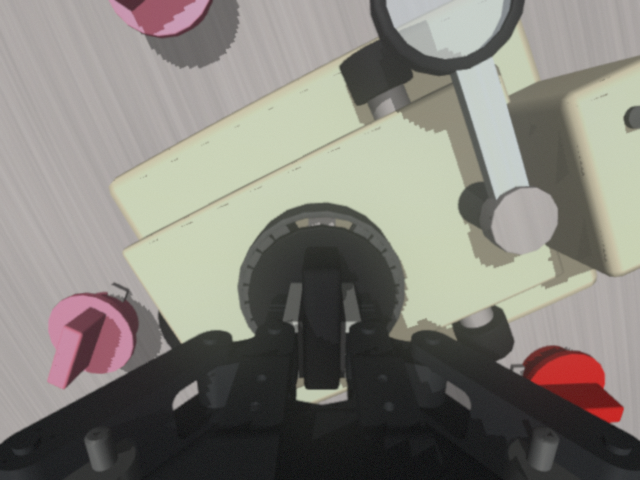

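The wrist view shows the wing at (322,315) still held square between the pads and turned 64° with the cap, the flange pressed down to z ≈ 0.109. Next I let it rise.

Call:
{"name": "apply_moves", "arguments": {"claw": [-1,-1,-1,-1,-1], "travel": [[-0.0004,-0.0004,-0.003],[-0.0008,-0.0008,-0.006],[-0.0008,-0.0008,-0.009],[-0.0008,-0.0008,-0.012],[-0.0008,-0.0008,-0.015]], "turn": [[0,0,0],[0,0,0],[0,0,0],[0,0,0],[0,0,0]]}}

```text
t: 7.75
tcp_pos: [0.5016, 0.1818, 0.1228]
tool_rot: [0.819, 0.574, 0.001, 0.0]
force: [1.5, 0.3, 1.9]
finger_gap: 0.149
gripper_force: 77.9
```

```bash
python3 go.py .5015 .1819 .2 -19.5
```

```text
t 7.75 tcp [0.5016 0.1818 0.1228] yaw -19.96 zdir [ 1.5e-03  7.0e-04 -1.0e+00] F [1.5 0.3 1.9] gap 0.149 grip 77.9 q [0.14 0.56 1.76 0.   0.81 0.49]
travel [ 0.0002  0.     -0.0965] turn [ 0.0004 -0.0004 -0.0025] rows 2.0 1.0
```

Call:
{"name": "apply_moves", "arguments": {"claw": [-1,-1,-1,-1,-1], "travel": [[0,0,-0.004],[0,0,-0.008],[0,0,-0.012],[0,0,-0.017],[0,0,-0.022]], "turn": [[0,0,0],[0,0,0],[0,0,0],[0,0,0],[0,0,0]]}}

```text
t: 8.17
tcp_pos: [0.4993, 0.1813, 0.1397]
tool_rot: [0.819, 0.574, -0.002, -0.001]
force: [-0.4, 1.2, -1.2]
finger_gap: 0.147
gripper_force: 78.2
```

```bash
python3 go.py .4565 -.195 .2 -7
```

```text
t 8.17 tcp [0.4993 0.1813 0.1397] yaw -19.95 zdir [-3.8e-03 -4.0e-04 -1.0e+00] F [-0.4  1.2 -1.2] gap 0.147 grip 78.2 q [0.14 0.54 1.75 0.   0.86 0.49]
travel [-0.4605  0.1099 -0.075 ] turn [-0.0011  0.0004 -0.072 ] rows 10.0 2.0
```

Call:
{"name": "apply_moves", "arguments": {"claw": [-1,-1,-1,-1,-1], "travel": [[0,0,-0.035],[-0.03,0.007,-0.075],[-0.08,0.019,-0.075],[-0.13,0.031,-0.075],[-0.18,0.043,-0.075]], "turn": [[0,0,0],[0,0,0],[0,0,0],[0,0,0],[0,0,0]]}}

```text
t: 8.58
tcp_pos: [0.4831, 0.0333, 0.2008]
tool_rot: [0.818, 0.575, -0.0, 0.0]
force: [1.8, -0.3, -1.4]
finger_gap: 0.151
gripper_force: 78.4
```

Call:
{"name": "apply_moves", "arguments": {"claw": [-1,-1,-1,-1,-1], "travel": [[-0.05,0.012,0],[-0.1,0.024,0],[-0.15,0.036,0],[-0.19,0.046,0],[-0.22,0.053,0]], "turn": [[0,0,0],[0,0,0],[0,0,0],[0,0,0],[0,0,0]]}}

```text
t: 9.0
tcp_pos: [0.4627, -0.1485, 0.2002]
tool_rot: [0.82, 0.573, -0.001, -0.0]
force: [1.5, 0.2, -1.4]
finger_gap: 0.15
gripper_force: 78.4
```

Call:
{"name": "apply_moves", "arguments": {"claw": [-1,-1,-1,-1,-1], "travel": [[-0.03,0.007,0],[-0.05,0.011,0],[-0.06,0.014,0],[-0.06,0.014,0],[-0.06,0.014,0]], "turn": [[0,0,0],[0,0,0],[0,0,0],[0,0,0],[0,0,0]]}}

```text
t: 9.42
tcp_pos: [0.4571, -0.194, 0.1999]
tool_rot: [0.819, 0.574, -0.001, -0.001]
force: [-0.6, 0.3, -1.3]
finger_gap: 0.151
gripper_force: 78.4
```

```bash
python3 go.py .4565 -.195 .05 -20
python3 - <<'E'
from h import *
s=snap('top'); save(s,'t2.png',(360,190,560,390),3); P=cloud(s); z=P[...,2]
n=(np.hypot(P[...,0]-.4565,P[...,1]+.195)<.18)
Q=P[n&(z>.018)&(z<.034)]; print('tray',len(Q),cv2.minAreaRect(np.float32(Q[:,:2])))
s=snap('wrist'); P=cloud(s); z=P[...,2]; n=(np.hypot(P[...,0]-.4565,P[...,1]+.195)<.18)
Q=P[n&(z>.018)&(z<.034)]; print('tray w',len(Q),Q.min(0),Q.max(0)); print('floor',np.nanmedian(z[n&(z<.015)]))
E
```

```text
t 9.42 tcp [ 0.4571 -0.194   0.1999] yaw -19.99 zdir [-2.5e-03  9.0e-04 -1.0e+00] F [-0.6  0.3 -1.3] gap 0.151 grip 78.4 q [-0.63  0.4   1.78 -0.    0.96 -0.28]
travel [-0.0014  0.0002  0.1873] turn [-0.0008  0.      0.    ] rows 4.0 1.0
tray 535 ((0.45675036311149597, -0.18677932024002075), (0.15580640733242035, 0.20120765268802643), 82.8589859008789)
tray w 4071 [ 0.34790754 -0.28933999  0.0180135 ] [ 0.56576839 -0.09782105  0.02980474]
floor 9.366776491142407e-05
```

View pics/t2.png

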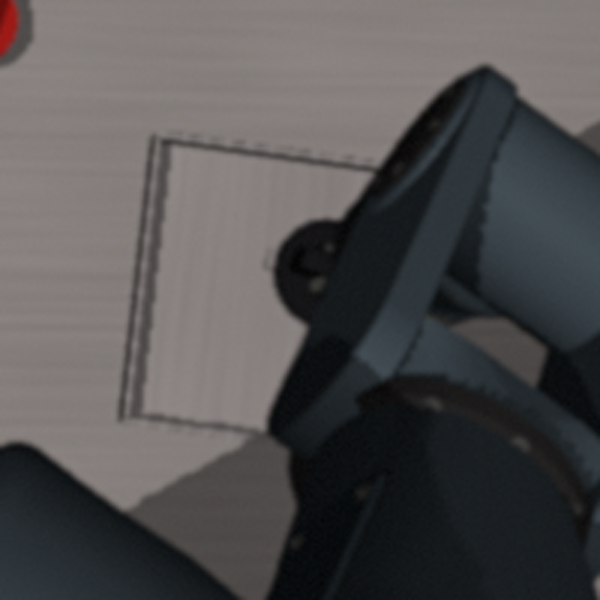

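The top crop shows the arm over the tray, with the gripper's disc at (315,270) inside the tray outline, so the cap is above the middle of the tray. I go down and slow towards the floor.

Call:
{"name": "apply_moves", "arguments": {"claw": [-1,-1,-1,-1,-1], "travel": [[-0.001,0,0.045],[-0.001,0,0.09],[-0.001,0,0.135],[-0.001,0,0.165],[-0.001,0,0.18]], "turn": [[-0.0008,0,0],[-0.0008,0,0],[-0.0008,0,0],[-0.0008,0,0],[-0.0008,0,0]]}}

```text
t: 9.93
tcp_pos: [0.4554, -0.1927, 0.0531]
tool_rot: [0.818, 0.575, -0.001, -0.002]
force: [-0.4, -0.3, -1.2]
finger_gap: 0.146
gripper_force: 78.3
```

Call:
{"name": "apply_moves", "arguments": {"claw": [-1,-1,-1], "travel": [[0,0,0.004],[0,0,0.008],[0,0,0.008]], "turn": [[0,0,0],[0,0,0],[0,0,0]]}}

```text
t: 10.18
tcp_pos: [0.4574, -0.1948, 0.0497]
tool_rot: [0.819, 0.574, -0.0, 0.001]
force: [-0.3, -1.3, -0.8]
finger_gap: 0.146
gripper_force: 78.3
```

```bash
python3 go.py .4565 -.195 .034 -20
python3 - <<'E'
from h import *
s=snap('wrist'); P=cloud(s); z=P[...,2]; n=(abs(P[...,0]-.4565)<.085)&(abs(P[...,1]+.195)<.07)&(z<.012)
print('floor',n.sum(),np.median(z[n]))
E
```

```text
t 10.18 tcp [ 0.4574 -0.1948  0.0497] yaw -19.88 zdir [ 8.0e-04 -1.2e-03 -1.0e+00] F [-0.3 -1.3 -0.8] gap 0.146 grip 78.3 q [-0.63  0.67  1.89 -0.    0.58 -0.28]
travel [-0.0005 -0.001   0.0197] turn [0.0004 0.0003 0.0007] rows 1.0 1.0
floor 46716 0.0036011654743486675
```

Call:
{"name": "apply_moves", "arguments": {"claw": [-1,-1,-1,-1,-1], "travel": [[0,0,0.005],[0,0,0.01],[0,0,0.014],[0,0,0.0165],[0,0,0.0165]], "turn": [[0,0,0],[0,0,0],[0,0,0],[0,0,0],[0,0,0]]}}

```text
t: 10.65
tcp_pos: [0.4567, -0.1953, 0.0361]
tool_rot: [0.819, 0.574, -0.0, 0.0]
force: [-0.2, 0.5, -2.1]
finger_gap: 0.147
gripper_force: 78.3
```

Call:
{"name": "apply_moves", "arguments": {"claw": [-1,-1,-1,-1,-1], "travel": [[0,0,0.0012],[0,0,0.0024],[0,0,0.0036],[0,0,0.0036],[0,0,0.0036]], "turn": [[0,0,0],[0,0,0],[0,0,0],[0,0,0],[0,0,0]]}}

```text
t: 11.07
tcp_pos: [0.4569, -0.1954, 0.0334]
tool_rot: [0.819, 0.574, -0.0, 0.001]
force: [0.0, -1.3, -1.0]
finger_gap: 0.145
gripper_force: 78.3
```

```bash
python3 go.py .4565 -.195 .0335 -20
```

```text
t 11.07 tcp [ 0.4569 -0.1954  0.0334] yaw -19.95 zdir [ 4.e-04 -1.e-03 -1.e+00] F [ 0.  -1.3 -1. ] gap 0.145 grip 78.3 q [-0.63  0.7   1.9  -0.    0.54 -0.28]
travel [ 0.0003 -0.0006 -0.0001] turn [0.0002 0.0003 0.0003] rows 1.0 1.0
```

Not in contact yet, so I creep down another 1.6 mm.

Call:
{"name": "apply_moves", "arguments": {"claw": [-1,-1,-1], "travel": [[0,0,0.001],[0,0,0.001],[0,0,0.001]], "turn": [[0,0,0],[0,0,0],[0,0,0]]}}

```text
t: 11.32
tcp_pos: [0.457, -0.1954, 0.0332]
tool_rot: [0.819, 0.574, -0.0, 0.001]
force: [-0.1, 1.2, 5.1]
finger_gap: 0.152
gripper_force: 78.9
```

Call:
{"name": "apply_moves", "arguments": {"claw": [-1,-1,-1], "travel": [[0,0,0.001],[0,0,0.001],[0,0,0.001]], "turn": [[0,0,0],[0,0,0],[0,0,0]]}}

```text
t: 11.57
tcp_pos: [0.457, -0.1954, 0.0332]
tool_rot: [0.819, 0.574, 0.0, 0.001]
force: [-1.2, 1.8, 12.6]
finger_gap: 0.154
gripper_force: 80.2
```

The cap touches the floor. I open the gripper and rise.

Call:
{"name": "apply_moves", "arguments": {"claw": [-1,1,1,1,1], "travel": [[0,0,-0.001],[0,0,-0.001],[0,0,-0.001],[0,0,-0.001],[0,0,-0.001]], "turn": [[0,0,0],[0,0,0],[0,0,0],[0,0,0],[0,0,0]]}}

```text
t: 11.98
tcp_pos: [0.4568, -0.1953, 0.0324]
tool_rot: [0.819, 0.574, -0.0, 0.0]
force: [-0.4, -0.0, 0.2]
finger_gap: 0.708
gripper_force: 0.0
```

Call:
{"name": "apply_moves", "arguments": {"claw": [1,1,1,1,1], "travel": [[0,0,0],[0,0,0],[0,0,0],[0,0,0],[0,0,0]], "turn": [[0,0,0],[0,0,0],[0,0,0],[0,0,0],[0,0,0]]}}

```text
t: 12.4
tcp_pos: [0.4569, -0.1953, 0.0326]
tool_rot: [0.819, 0.574, -0.0, 0.001]
force: [0.4, -0.5, 0.2]
finger_gap: 0.998
gripper_force: 0.0
```

Call:
{"name": "apply_moves", "arguments": {"claw": [1,1,1,1,1], "travel": [[0,0,-0.03],[0,0,-0.08],[0,0,-0.13],[0,0,-0.18],[0,0,-0.23]], "turn": [[0,0,0],[0,0,0],[0,0,0],[0,0,0],[0,0,0]]}}

```text
t: 12.82
tcp_pos: [0.4562, -0.1948, 0.2184]
tool_rot: [0.819, 0.574, -0.0, 0.0]
force: [0.9, -0.3, -0.9]
finger_gap: 0.999
gripper_force: 0.0
```

```bash
python3 go.py .52 .26 .25 -50
python3 - <<'E'
from h import *
s=snap('wrist'); save(s,'w4.png'); P=cloud(s); z=P[...,2]; n=(np.hypot(P[...,0]-.4565,P[...,1]+.195)<.05)
for a,b in((.022,.036),(.05,.075)):
    Q=P[n&(z>a)&(z<b)]; print(len(Q),cv2.minAreaRect(np.float32(Q[:,:2])),np.median(Q[:,2]))
s=snap('scene'); np.savez('scene2.npz',**s); P=cloud(s); z=P[...,2]; dark=s['pixels'].max(2)<60
v,u=np.mgrid[:480,:640]
Q=P[(abs(u-459)<16)&(abs(v-227)<20)&dark&(z>.14)&(z<.17)]; print('knob',len(Q),Q.mean(0),Q.min(0),Q.max(0))
E
```

```text
t 12.82 tcp [ 0.4562 -0.1948  0.2184] yaw -19.95 zdir [-1.e-04 -6.e-04 -1.e+00] F [ 0.9 -0.3 -0.9] gap 0.999 grip 0.0 q [-0.63  0.37  1.76 -0.    1.   -0.28]
travel [ 0.5615 -0.119  -0.0398] turn [1.00e-04 2.00e-04 1.67e-01] rows 12.0 5.0
2786 ((0.4574861228466034, -0.19321738183498383), (0.06412959843873978, 0.06525303423404694), 70.67568969726562) 0.03064884985183191
915 ((0.4572792947292328, -0.19370043277740479), (0.04977516084909439, 0.013241576962172985), 69.99574279785156) 0.0605058208082706
knob 92 [0.58752653 0.31209995 0.1497838 ] [0.58013717 0.30700613 0.14005934] [0.59271798 0.31951067 0.15796304]
```

View pics/w4.png

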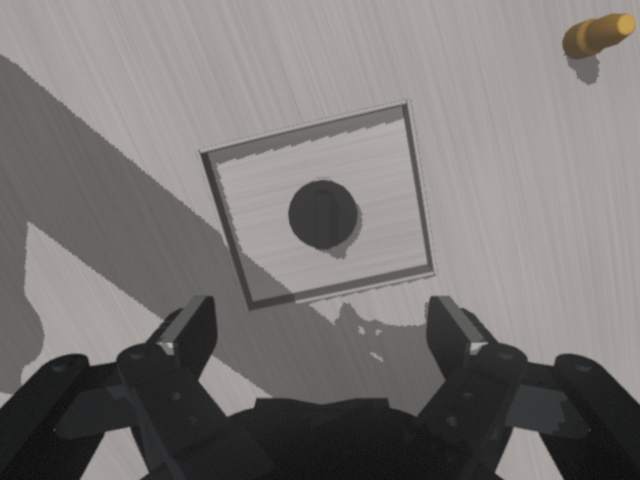

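The cap stands upright in the middle of the tray at (322,215), its flange top at z = 0.031 as expected. Next I go above the knob.

Call:
{"name": "apply_moves", "arguments": {"claw": [1,1,1,1,1], "travel": [[0.05,-0.005,-0.01],[0.1,-0.01,-0.02],[0.15,-0.016,-0.02],[0.2,-0.021,-0.02],[0.25,-0.026,-0.02]], "turn": [[0,0,0],[0,0,0],[0,0,0],[0,0,0],[0,0,0]]}}

```text
t: 13.33
tcp_pos: [0.5051, 0.0017, 0.2321]
tool_rot: [0.819, 0.574, -0.0, 0.0]
force: [1.6, -0.1, -0.5]
finger_gap: 0.996
gripper_force: 0.0
```

Call:
{"name": "apply_moves", "arguments": {"claw": [1,1,1,1,1], "travel": [[0.05,-0.005,0],[0.1,-0.01,0],[0.15,-0.016,0],[0.2,-0.021,0],[0.25,-0.026,0]], "turn": [[0,0,0],[0,0,0],[0,0,0],[0,0,0],[0,0,0]]}}

```text
t: 13.75
tcp_pos: [0.5536, 0.1971, 0.2313]
tool_rot: [0.819, 0.574, -0.001, 0.0]
force: [1.1, 0.6, -0.3]
finger_gap: 0.999
gripper_force: 0.0
```

Call:
{"name": "apply_moves", "arguments": {"claw": [0,-0.3,-0.3,-0.3,-0.3], "travel": [[0.05,-0.005,0],[0.1,-0.01,0],[0.135,-0.014,0],[0.15,-0.016,0],[0.15,-0.016,0]], "turn": [[0,0,-0.03],[0,0,-0.06],[0,0,-0.09],[0,0,-0.128],[0,0,-0.128]], "newtons": 20}}

```text
t: 14.17
tcp_pos: [0.5827, 0.3154, 0.2307]
tool_rot: [0.686, 0.728, -0.0, 0.0]
force: [0.4, 0.1, 0.3]
finger_gap: 0.351
gripper_force: 0.0
```

```bash
python3 go.py .583 .314 .13 3
python3 - <<'E'
from h import *
s=snap('wrist'); save(s,'w5.png'); P=cloud(s); z=P[...,2]; np.savez('w5.npz',**s)
n=(np.hypot(P[...,0]-.583,P[...,1]-.314)<.04)&(s['pixels'].max(2)<70)
Q=P[n&(z>.15)&(z<.17)]; print('knob top',len(Q),Q.mean(0),Q.min(0),Q.max(0))
n=(np.hypot(P[...,0]-.585,P[...,1]-.28)<.05)
print(np.histogram(z[n],bins=np.arange(.09,.17,.005)))
print(proj(s,[[.583,.314,.156],[.591,.1914,.13]]))
E
```

```text
t 14.17 tcp [0.5827 0.3154 0.2307] yaw 3.43 zdir [-3.e-04 -4.e-04 -1.e+00] F [0.4 0.1 0.3] gap 0.351 grip 0.0 q [ 0.33  0.58  1.33 -0.    1.23  0.27]
travel [-0.0017  0.0004  0.1259] turn [-0.0001  0.0001  0.0024] rows 3.0 1.0
knob top 423 [0.58369962 0.31764542 0.15526027] [0.57590702 0.31012653 0.15005526] [0.59133369 0.32412055 0.15729533]
(array([   0,    0,    0,   50, 3007,  967,   34,   38,   37,   36,   43,
         48,  127,  352,    0,    0]), array([0.09 , 0.095, 0.1  , 0.105, 0.11 , 0.115, 0.12 , 0.125, 0.13 ,
       0.135, 0.14 , 0.145, 0.15 , 0.155, 0.16 , 0.165, 0.17 ]))
[[321.87399163 254.96209864]
 [322.46688967 389.26721967]]
```

View pics/w5.png

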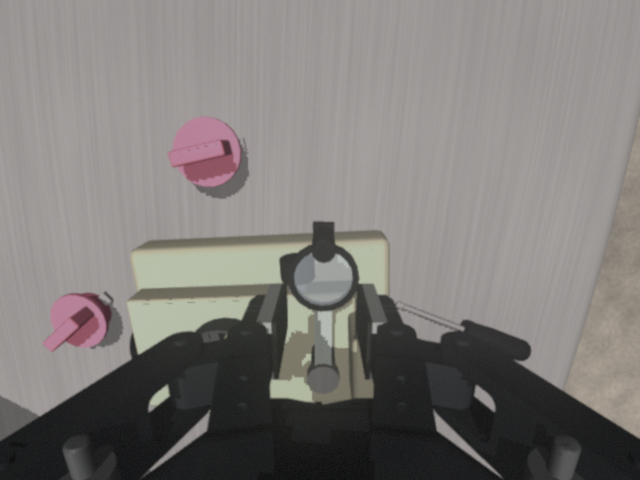

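The wrist view shows the knob's foot at (322,245) centred between the fingers, and the lens holder (325,277) below it with its top at about z = 0.118. The knob top is at (0.5837, 0.3172, 0.156), 126 mm from the pivot.

Call:
{"name": "apply_moves", "arguments": {"claw": [-0.3,-0.3,-0.3,-0.3,-0.3], "travel": [[0.0045,0.001,0.03],[0.0045,0.001,0.06],[0.0045,0.001,0.09],[0.0045,0.001,0.115],[0.0045,0.001,0.126]], "turn": [[0,0,0],[0,0,0],[0,0,0],[0,0,0],[0,0,0]]}}

```text
t: 14.63
tcp_pos: [0.5813, 0.313, 0.1279]
tool_rot: [0.689, 0.724, -0.004, -0.001]
force: [-0.4, -0.5, -0.3]
finger_gap: 0.353
gripper_force: 0.0
```

Call:
{"name": "apply_moves", "arguments": {"claw": [-1,-1,-1,-1,-1], "travel": [[0,0,0],[0,0,0],[0,0,0],[0,0,0],[0,0,0]], "turn": [[0,0,0],[0,0,0],[0,0,0],[0,0,0],[0,0,0]]}}

```text
t: 15.05
tcp_pos: [0.5823, 0.3138, 0.1298]
tool_rot: [0.688, 0.726, -0.003, 0.0]
force: [0.7, -4.9, -17.1]
finger_gap: 0.181
gripper_force: 20.8
```

```bash
cat > arc.py <<'E'
import subprocess,sys,numpy as np
from h import *
from scipy.spatial.transform import Rotation as Ro
s=manip.sense(); M=Ro.from_quat(s['tool_rot']).as_matrix(); p=s['tcp_pos']; c=np.array([.591,.1914])
r=p[:2]-c; a0=np.degrees(np.arctan2(r[1],r[0])); R=np.hypot(*r)
print('tcp',np.round(p,4),'angle',a0,'R',R,'yaw',np.degrees(np.arctan2(M[1,1],M[0,1])),'F',np.round(s['force'],1),'gap',s['finger_gap'],s['gripper_force'])
for k in range(1,6):
    a=np.radians(a0+7*k); q=np.r_[c+R*np.array([np.cos(a),np.sin(a)]),p[2]]
    print(7*k,np.round(M.T@(q-p)/.8,4),round(-7*k/180,4))
E
python3 arc.py
```

```text
tcp [0.5823 0.3138 0.1298] angle 94.05556666478718 R 0.12274351128273578 yaw 3.077781510506001 F [  0.7  -4.9 -17.1] gap 0.18128502933212562 20.78907072544098
7 [-0.0015 -0.0187  0.0001] -0.0389
14 [-0.0052 -0.037   0.0002] -0.0778
21 [-0.0111 -0.0548  0.0003] -0.1167
28 [-0.0192 -0.0717  0.0004] -0.1556
35 [-0.0292 -0.0875  0.0005] -0.1944
```

Call:
{"name": "apply_moves", "arguments": {"claw": [-1,-1,-1,-1,-1], "travel": [[-0.0015,-0.0187,0],[-0.005,-0.037,0],[-0.011,-0.055,0],[-0.019,-0.072,0],[-0.029,-0.0875,0]], "turn": [[0,0,-0.039],[0,0,-0.078],[0,0,-0.117],[0,0,-0.156],[0,0,-0.1945]]}}

```text
t: 15.47
tcp_pos: [0.5142, 0.2874, 0.1299]
tool_rot: [0.435, 0.901, -0.002, 0.001]
force: [5.1, -5.0, -23.9]
finger_gap: 0.182
gripper_force: 20.1
```

```bash
python3 arc.py
```

```text
tcp [0.5142 0.2874 0.1299] angle 128.64851738862887 R 0.12297372582713828 yaw 38.47318746242138 F [  5.1  -5.  -23.9] gap 0.1820530537805785 20.071393847465515
7 [-0.0012 -0.0187  0.    ] -0.0389
14 [-0.0047 -0.0372  0.0001] -0.0778
21 [-0.0104 -0.0551  0.0002] -0.1167
28 [-0.0182 -0.0721  0.0002] -0.1556
35 [-0.0281 -0.0881  0.0003] -0.1944
```

Call:
{"name": "apply_moves", "arguments": {"claw": [-1,-1,-1,-1,-1], "travel": [[-0.0012,-0.0187,0.002],[-0.0047,-0.037,0.003],[-0.0105,-0.055,0.003],[-0.018,-0.072,0.003],[-0.028,-0.088,0.003]], "turn": [[0,0,-0.039],[0,0,-0.078],[0,0,-0.117],[0,0,-0.156],[0,0,-0.1945]]}}

```text
t: 15.88
tcp_pos: [0.4733, 0.2282, 0.1298]
tool_rot: [0.144, 0.99, 0.001, 0.001]
force: [1.0, -0.7, -14.6]
finger_gap: 0.174
gripper_force: 21.0
```

```bash
python3 arc.py
```

```text
tcp [0.4733 0.2282 0.1298] angle 162.6503426714873 R 0.12336108750577011 yaw 73.41474166084072 F [  1.   -0.7 -14.6] gap 0.17411500412236489 20.954350233078003
7 [-0.0009 -0.0188 -0.    ] -0.0389
14 [-0.0041 -0.0374 -0.    ] -0.0778
21 [-0.0095 -0.0554 -0.0001] -0.1167
28 [-0.0171 -0.0726 -0.0001] -0.1556
35 [-0.0267 -0.0888 -0.0001] -0.1944
```

Call:
{"name": "apply_moves", "arguments": {"claw": [-1,-1,-1,-1,-1], "travel": [[-0.001,-0.019,0.0015],[-0.004,-0.0375,0.002],[-0.008,-0.05,0.002],[-0.0105,-0.057,0.002],[-0.0115,-0.061,0.002]], "turn": [[0,0,-0.039],[0,0,-0.078],[0,0,-0.106],[0,0,-0.122],[0,0,-0.129]]}}

```text
t: 16.3
tcp_pos: [0.468, 0.1785, 0.1295]
tool_rot: [-0.055, 0.998, 0.0, 0.001]
force: [-2.9, -0.3, -3.1]
finger_gap: 0.176
gripper_force: 21.9
```

```bash
python3 arc.py
```

```text
tcp [0.468  0.1785 0.1295] angle -173.99542705328668 R 0.12370963718014165 yaw 96.34051320061577 F [-2.9 -0.3 -3.1] gap 0.17613249895615377 21.903149485588074
7 [-0.001  -0.0189 -0.    ] -0.0389
14 [-0.0044 -0.0374 -0.    ] -0.0778
21 [-0.0099 -0.0555 -0.    ] -0.1167
28 [-0.0177 -0.0727 -0.    ] -0.1556
35 [-0.0274 -0.0889 -0.    ] -0.1944
```

Call:
{"name": "apply_moves", "arguments": {"claw": [-1,-1,-1], "travel": [[0,-0.0015,0],[0,-0.003,0],[0,-0.003,0]], "turn": [[0,0,0],[0,0,0],[0,0,0]]}}

```text
t: 16.55
tcp_pos: [0.4681, 0.1773, 0.1294]
tool_rot: [-0.054, 0.999, 0.001, 0.001]
force: [-5.4, 1.3, 4.3]
finger_gap: 0.179
gripper_force: 22.6
```

```bash
python3 arc.py
```

```text
tcp [0.4681 0.1773 0.1294] angle -173.45444980488017 R 0.12370221430027602 yaw 96.24705311950247 F [-5.4  1.3  4.3] gap 0.17915185896033023 22.56907492876053
7 [-0.0013 -0.0188 -0.    ] -0.0389
14 [-0.0048 -0.0374 -0.    ] -0.0778
21 [-0.0106 -0.0554 -0.0001] -0.1167
28 [-0.0185 -0.0725 -0.0001] -0.1556
35 [-0.0284 -0.0885 -0.0001] -0.1944
```

Call:
{"name": "apply_moves", "arguments": {"claw": [-1,-1,-1], "travel": [[0,-0.0015,0],[0,-0.003,0],[0,-0.003,0]], "turn": [[0,0,0],[0,0,0],[0,0,0]]}}

```text
t: 16.8
tcp_pos: [0.4681, 0.1771, 0.1294]
tool_rot: [-0.054, 0.999, 0.003, 0.001]
force: [-7.1, 9.9, 3.4]
finger_gap: 0.182
gripper_force: 22.7
```

The stop is met, with about 10 N of reaction. I let go and rise.

Call:
{"name": "apply_moves", "arguments": {"claw": [-0.2,-0.2,-0.2,-0.2,-0.2], "travel": [[0,0,0],[0,0,0],[0,0.004,0],[0,0.004,0],[0,0.004,0]], "turn": [[0,0,0],[0,0,0],[0,0,0],[0,0,0],[0,0,0]]}}

```text
t: 17.22
tcp_pos: [0.4694, 0.177, 0.1281]
tool_rot: [-0.055, 0.998, -0.0, 0.001]
force: [0.3, 0.4, -0.2]
finger_gap: 0.401
gripper_force: 0.0
```

Call:
{"name": "apply_moves", "arguments": {"claw": [-0.2,-0.2,-0.2,-0.2,-0.2], "travel": [[0,0,-0.02],[0,0,-0.05],[0,0,-0.09],[0,0,-0.13],[0,0,-0.15]], "turn": [[0,0,0],[0,0,0],[0,0,0],[0,0,0],[0,0,0]]}}

```text
t: 17.63
tcp_pos: [0.4702, 0.177, 0.2511]
tool_rot: [-0.055, 0.998, -0.0, 0.003]
force: [1.3, 0.9, 0.6]
finger_gap: 0.398
gripper_force: 0.0
```

```bash
python3 go.py
python3 - <<'E'
from h import *
s=snap('wrist'); P=cloud(s); z=P[...,2]
n=(np.hypot(P[...,0]-.467,P[...,1]-.178)<.03)&(z>.15)&(z<.165); Q=P[n]; c=Q.mean(0); print('knob',len(Q),c)
print('swing',np.degrees(np.arctan2(c[1]-.1914,c[0]-.591))%360-96.05)
s=snap('scene'); save(s,'s3.png')
P=cloud(s); z=P[...,2]; n=(np.hypot(P[...,0]-.4565,P[...,1]+.195)<.05)&(z>.05)&(z<.07); Q=P[n]; print('wing',len(Q),Q.mean(0) if len(Q) else 0)
E
```

```text
t 17.63 tcp [0.4702 0.177  0.2511] yaw 96.31 zdir [ 6.7e-03 -2.0e-04 -1.0e+00] F [1.3 0.9 0.6] gap 0.398 grip 0.0 q [ 0.14  0.33  1.72 -0.    1.09 -1.54]
knob 407 [0.46610682 0.17821385 0.15530319]
swing 89.97692608738218
wing 240 [ 0.46082853 -0.193539    0.05766034]
```

View pics/s3.png

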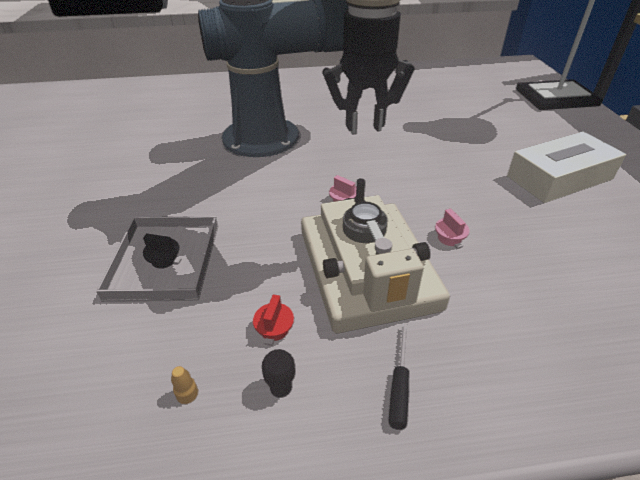

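The scene shows the lens over the port at (365,215), the cap upright in the tray at (160,250), the gripper clear, and the bystanders where they were. The swing measures 90.0°.

```bash
python3 -c "
from station import manip
print(manip.sign_off())"
```

```text
the job is handed in; nothing more can be done
None
```

The job is handed in at about 18 s: the cap is out and standing upright in the tray, the lens arm is at its stop over the open port (swing measured at 90.0°), and the eyepiece, objective and screwdriver look unmoved; `sign_off` gave no verdict.

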